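Close up the splash guard, kick its stand over and hold it upright

ROBOT

A 7-joint arm with a two-finger parallel gripper is mounted at the origin on a cart in front of the work surface, level with it; the furniture and walls round the work are solid. World frame = base frame: x ahead of the robot, y to its left, z up, the work surface at z = 0. Lengths are in m, angles in rad, forces in N, time in s.
With the tool pointing down it reaches from about 0.4 to 0.85 m from the base axis. Payload 6.9 kg.
Tool frame: the origin (TCP) lies midway between the tips of the shut fingers; the grasp point (between the pads) lies behind it (ctrl.pinch_z is the z of the grasp point in the tool frame, in m); z points along the fingers, y is the line along which they close (so a half turn about z gives the same grasp; the last joint's range is limited). The gripper opens to 85 mm and grips with 20 to 120 N. Pads are 22 mm wide; open, the fingers measure 114 mm over their backs; the gripper's body (76 mm by 85 mm) begins 54 mm behind the grasp point. The pads swing forward as they close: fully open they stand 13 mm farther back than shut.
Start: joints at [1.407, 0.507, -0.238, 1.5, 0.126, 1.149, -0.155], TCP at [0.166, -0.603, 0.231] pointing down, gripper open.
Joint ranges: [-3.08, 3.08], [-0.24, 2.05], [-1.43, 1.35], [0, 2.5], [-1.52, 4.66], [0.17, 1.96], [-2.89, 2.89]. Speed limits (rad/s): [2.39, 2.39, 3.14, 3.14, 3.14, 3.14, 3.14].

INTERFACE

Orientations are given as a unit quaternion [w, x, y, z].
In Python, from station import ctrl, get_state, vision, ticket, models gives the robot as it stands. Calls block until the motion is done:
- ctrl.movep(position, orientation): joint-space move of the TCP to a pose.
- ctrl.movel(position, frame=None, max_speed=0.15): straight line of the TCP; frame=None keeps the orientation; max_speed is the mean speed in m/s.
- ctrl.set_joints(angles): joint-space move.
- ctrl.ungrasp() and ctrl.close_gripper(force=None): open the fingers fully, or close them until they stop; force is the grip in N (None keeps the last).
- ctrl.pause(seconds).
- ctrl.ik(position, orientation): joint angles nearest the present ones, or None.
- get_state(): the state.
- vision.grab_frame(name): name is "scene" or "top" or "wrist"; returns (picture, depth): 400x640x3 uint8, blue, green, red; 400x640 float32, m along the optical axis (not along the pixel's ray), 0 where there is no reading.
- vision.camera_info(name): a dict with "mtx" (3x3 intrinsics, pixels), "dist_coeffs" ([k1, k2, p1, p2, k3] as OpenCV has them; the pictures are not rectified), "R" (3x3) and "t" (3): a world point X has camera coordinates R X + t; the wrist camera has in their place "hand_eye" (4x4, takes a point from camera to tool coordinates, whose origin is the TCP and whose axes are the flange's). Camera axes: x right, y down, z forward; pixel columns grow to the right and rows downward; lengths in m; the calibration is good to about 2 mm. A picture is of the moment at which its call begins: read the wrist's pose just before it. camera_info takes no time and is no camera call.
A pose or a line that the arm cannot do raises ctrl.Unreachable and nothing moves.
- ticket.close_job(): hands the job in; it is judged then, once.
Trained networks look in the newest picture that a camera, given by its name, has taken for a name from the list of things; names that differ only in an ending like _2 or _b are one class to them, and where a whole thing is asked for, a point or a joint stands for the part that bears it (a point fixed in the world has none). Each returns a list of dicts, best first, with "p" (0 to 1); they miss things now and then, are a little off and sometimes report something else, mostly with a low value. They report only what shows in the picture. A call takes as long as a camera call.
- models.recognise(camera, target): "point" ([column, row] in pixels, amid what is visible of it).
- models.masks_of(camera, target): "mask" (400x640 bool, what is visible of it) and "point" ([column, row] in pixels, amid what is visible of it).
The state is a dict: "time": time; "qpos": joint angles; "qd": joint speeds; "tau": joint torques, N m; "tcp_pos": TCP position; "eef_rot": TCP orientation; "contact_force": force on the tool from outside, world axes, zero at the start; "wrist_torque": the same for the moment, N m; "width": finger opening in m; "gripper_force": force on a finger pad.
Only numpy, scipy, OpenCV 4.12 (cv2) and the standard library are available. Lean on these libraries where they do the work, as an engineer would, in place of code of your own. Each camera call takes 0.05 s, during which the arm holds its last target. There are 200 camera calls.

TASK

A new clear pane has just been dropped into the little bench splash guard: press the blue cap rail fully shut along the top of the frame, then flip the red-toed kickstand over centre, away from the robot, until it is fully out. Then bring the leaning guard up until it stands upright and finish still holding it there with the gripper: it tips back if let go, and nothing else may be knocked about.

Things in the scene. Friction and masses are not known exactly. Their poses are not given: they have to be found in the camera images.
- guard_base: grey foot plate of the splash guard, 145 x 150 x 12 mm, screwed to the worktop; origin on the worktop under the pivot of the frame, x to the back of the guard (away from the robot), y to the left, z up. Pivot axis along its y, 30 mm above the worktop. Two rubber-tipped rest posts, 110 mm high, 66 mm in front of the origin, 52 mm left and right of it, carry the leaning frame
- guard: aluminium frame with a clear pane, 120 mm wide (y), 12 mm thick (x), 1.0 kg in all; origin on the pivot axis midway along it, z up along the frame, x to the back. At the start it leans 0.44 rad to the front (-x of the foot) on the rest posts; upright = z vertical; its stop is 0.18 rad beyond upright. Weight and a weak spring pull it back to the posts, about 1 N at the top when upright
- guard_top (a point): middle of the top face of the shut cap rail, on the frame 223 mm from the pivot; the shut rail can be pinched here across its 14 mm thickness (x of the guard); rail 16 mm deep, and below it the pane is 4 mm thick
- cap (a joint): hinge of the blue cap rail at the top of the right post (54 mm right of the middle, 215 mm above the pivot, axis along x of the guard), rad: 0 shut along the top, grows (to 1.2) as its left end swings up in the plane of the frame. It stays where it is left; about 0.05 N m turns it
- cap_end (a point): on the upper face of the blue cap rail (116 x 14 x 16 mm) near its free left end, 105 mm from the cap hinge; press here toward the frame
- kickstand (a joint): hinge of the kickstand on the right of the frame, axis along the y of the guard, rad: 0 stowed, leg pointing up along the frame; grows as the leg swings to the back and down; 2.4 fully out. It has no spring: its heavy leg lies back on the stowed stop until pushed past the vertical (0.44 while the guard leans), then falls out to its other stop by itself; under 1 N at the toe moves it.
- toe (a point): middle of the free length of the red toe peg, 10 mm thick, that sticks out 32 mm to the right from the leg, 92 mm from the hub; push it from front to back. The leg is an 11 mm dark rod, 79 mm right of the middle of the frame, with a rubber foot 116 mm from the hub
- hub (a point): axis of the kickstand hub on the frame: 79 mm right of the middle, 80 mm above the pivot
- jar_polish: bystander: white jar with a red lid, 65 x 64 x 46 mm, origin at the centre of its underside; leave alone
- cast_3: bystander: green dental cast, 51 x 66 x 31 mm, origin at the centre of its underside; leave alone
- polishing_wheel: bystander: off-white polishing wheel lying flat, 32 mm across, 12 mm high, origin at the centre of its underside; leave alone

How it is judged:
On the way, in this order (a step that is already met when the one before it is completed fails the run):
1. the cap rail is shut on the frame (value of joint cap below 0.08 rad), for 0.2 s.
2. the kickstand is over centre and fully out (value of joint kickstand above 2.25 rad and value of joint cap below 0.1 rad), for 0.2 s.
3. the guard stands upright in the gripper (angle between guard's own z axis and vertical below 0.07 rad and contact force between the fingers and guard above 0.4 N), for 0.3 s.
At the end, for the whole second after the job is handed in: The fingers still hold the guard (more than 0.4 N of contact), it stands within 0.07 rad (4 degrees) of upright and still, the cap is shut (under 0.1 rad) and the kickstand is out (over 2.25 rad) (all of step 2 and all of step 3 and angular speed of guard below 0.1 rad/s); the arm keeps its last pose, push and grip.
It fails at once if a bystander is knocked more than 25 mm away (distance of any of jar_polish, cast_3, polishing_wheel from where it was at the start of the episode above 0.025 m).
It fails at once if a bystander is tipped over (angle between any of jar_polish, cast_3, polishing_wheel's own z axis and vertical above 0.5 rad).
It also fails if it takes over 58 s, if anything falls off the work surface, if the arm or the gripper's body presses on something with over 40 N, if the wrist force passes 120 N, or if a joint passes its speed limit or range.

## Working session

There is one attempt and no reset: what is moved stays moved. The work goes in short steps, each a Python script; the robot and the scene stay as the last script left them, time stands still between calls to the robot, and variables do not carry over. Pictures are saved under pics/ and viewed, at most 10 in all, crops included, and the job is handed in when it is done.

```bash
ls; mkdir -p pics; cat > h.py <<'E'
import numpy as np, cv2
from station import ctrl, get_state, vision, ticket, models
def unproj(cam,px,d):
    i=vision.camera_info(cam); K=np.array(i["mtx"],float)
    n=cv2.undistortPoints(np.array(px,float).reshape(-1,1,2),K,np.array(i["dist_coeffs"],float)).reshape(-1,2)
    d=np.asarray(d,float).reshape(-1,1)
    P=np.hstack([n*d,d]); return (P-np.array(i["t"]).reshape(1,3))@np.array(i["R"])
def proj(cam,X):
    i=vision.camera_info(cam)
    return cv2.projectPoints(np.array(X,float).reshape(-1,3),cv2.Rodrigues(np.array(i["R"],float))[0],np.array(i["t"],float),np.array(i["mtx"],float),np.array(i["dist_coeffs"],float))[0].reshape(-1,2)
def maskpts(cam,depth,m):
    r,c=np.nonzero(m&(depth>0)); return unproj(cam,np.c_[c,r],depth[r,c])
E
python3 - <<'E'
from h import *
for cam in("scene","top"):
    im,d=vision.grab_frame(cam); cv2.imwrite(f"pics/{cam}0.png",im); np.save(f"pics/{cam}0.npy",d)
    for n in("guard_base","guard","cap","cap_end","guard_top","toe","hub","kickstand","jar_polish","cast_3","polishing_wheel"):
        for r in models.masks_of(cam,n)[:2]:
            P=maskpts(cam,d,r["mask"]); 
            if len(P): print(cam,n,round(r["p"],2),np.round(r["point"]),len(P),np.median(P,0).round(3),np.percentile(P,3,0).round(3),np.percentile(P,97,0).round(3))
s=get_state();print(s["time"],s["eef_rot"],ctrl.pinch_z)
E
```

```text
pics
scene guard_base 0.66 [323. 247.] 4717 [ 0.568 -0.371  0.014] [ 0.484 -0.43   0.002] [ 0.663 -0.227  0.293]
scene guard 0.94 [309. 196.] 1226 [ 0.542 -0.404  0.21 ] [ 0.476 -0.446  0.052] [ 0.612 -0.288  0.308]
scene cap 0.87 [282. 172.] 624 [ 0.506 -0.392  0.266] [ 0.472 -0.416  0.187] [ 0.54  -0.303  0.312]
scene cap_end 0.77 [284. 166.] 578 [ 0.506 -0.393  0.266] [ 0.474 -0.416  0.224] [ 0.54  -0.368  0.311]
scene guard_top 0.55 [311. 199.] 1347 [ 0.545 -0.402  0.206] [ 0.477 -0.446  0.043] [ 0.613 -0.285  0.307]
scene hub 0.71 [308. 196.] 1387 [ 0.544 -0.401  0.206] [ 0.476 -0.447  0.043] [ 0.613 -0.282  0.307]
scene kickstand 0.65 [324. 230.] 403 [ 0.577 -0.422  0.154] [ 0.549 -0.457  0.094] [ 0.608 -0.405  0.209]
scene jar_polish 0.66 [327. 203.] 417 [ 0.571 -0.209  0.047] [ 0.538 -0.284  0.008] [ 0.591 -0.171  0.083]
scene cast_3 0.88 [280. 273.] 624 [ 0.48  -0.408  0.017] [ 0.449 -0.422  0.002] [ 0.506 -0.375  0.03 ]
scene polishing_wheel 0.47 [380. 235.] 142 [ 0.695 -0.293  0.013] [ 0.681 -0.303  0.004] [ 0.709 -0.276  0.015]
top guard_base 0.56 [333. 212.] 4604 [ 0.567
[... 558 characters left out ...]
  0.308]
top toe 0.61 [380. 204.] 239 [ 0.571 -0.423  0.188] [ 0.549 -0.456  0.107] [ 0.604 -0.406  0.209]
top hub 0.94 [344. 214.] 2698 [ 0.549 -0.361  0.164] [ 0.478 -0.426  0.046] [ 0.605 -0.29   0.309]
top kickstand 0.5 [376. 202.] 249 [ 0.571 -0.422  0.183] [ 0.549 -0.454  0.004] [ 0.607 -0.405  0.209]
top jar_polish 0.7 [268. 221.] 627 [ 0.558 -0.199  0.047] [ 0.53  -0.226  0.02 ] [ 0.588 -0.171  0.05 ]
top cast_3 0.93 [359. 257.] 339 [ 0.468 -0.394  0.018] [ 0.444 -0.416  0.009] [ 0.493 -0.366  0.03 ]
top polishing_wheel 0.58 [313. 167.] 98 [ 0.693 -0.29   0.012] [ 0.681 -0.3    0.008] [ 0.705 -0.278  0.016]
1.2 [-2.92082674e-05  9.90988761e-01  1.33945043e-01  4.18891763e-06] -0.0187
```

```bash
python3 - <<'E'
import cv2,numpy as np
a=cv2.imread("pics/scene0.png")[130:310,200:440]; b=cv2.imread("pics/top0.png")[130:310,220:460]
cv2.imwrite("pics/v1.png",np.vstack([cv2.resize(a,(400,300),interpolation=3),cv2.resize(b,(400,300),interpolation=3)]).reshape(600,400,3))
c=np.hstack([cv2.resize(a,(400,300),interpolation=2),cv2.resize(b,(400,300),interpolation=2)]);cv2.imwrite("pics/v1.png",c)
E
```

```text
(no output)
```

View pics/v1.png

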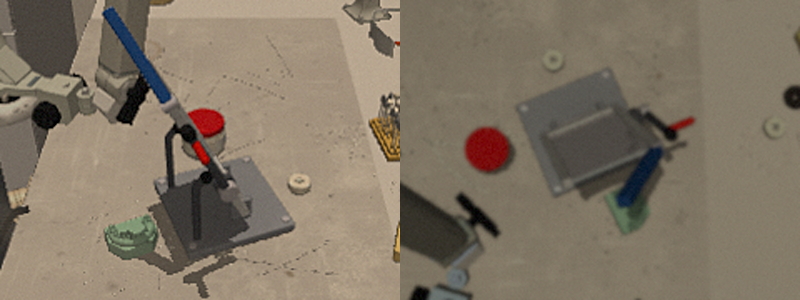

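```bash
cat > fit.py <<'E'
from h import *
from scipy.optimize import least_squares
def box(p,c,h):
    q=np.abs(p-c)-h; return np.linalg.norm(np.maximum(q,0),axis=1)+np.minimum(q.max(1),0)
def cyl(p,a,b,r):
    a,b=np.array(a),np.array(b);t=np.clip((p-a)@(b-a)/((b-a)@(b-a)),0,1)
    return np.linalg.norm(p-a-t[:,None]*(b-a),axis=1)-r
def Rg(yaw,lean):
    c,s=np.cos(yaw),np.sin(yaw); l,m=np.cos(lean),np.sin(lean)
    return np.array([[c,-s,0],[s,c,0],[0,0,1]])@np.array([[l,0,-m],[0,1,0],[m,0,l]])  # z tilts to -x
def gpt(v,p): # guard -> world; v=[x,y,yaw,lean,cap]
    return np.array([v[0],v[1],.03])+Rg(v[2],v[3])@np.array(p,float)
def cappt(v,along,up,x=0):
    a=v[4];return gpt(v,[x,-.054+along*np.cos(a)-up*np.sin(a),.215+along*np.sin(a)+up*np.cos(a)])
def parts(P,v):
    B=(P-[v[0],v[1],0])@Rg(v[2],0); G=(P-[v[0],v[1],.03])@Rg(v[2],v[3])
    d=[]
    # frame: side posts, bottom bar, pane
    for y in(-.054,.054): d.append(box(G,[0,y,.108],[.006,.006,.108]))
    d.append(box(G,[0,0,.01],[.006,.06,.008])); d.append(box(G,[0,0,.11],[.002,.056,.1]))
    a=v[4]; C=G-[0,-.054,.215]; u=C[:,1]*np.cos(a)+C[:,2]*np.sin(a); w=-C[:,1]*np.sin(a)+C[:,2]*np.cos(a)
    d.append(box(np.c_[C[:,0],u,w],[0,.055,0],[.007,.058,.008]))
    d.append(cyl(G,[0,-.079,.08],[0,-.079,.196],.0055)); d.append(cyl(G,[0,-.0845,.172],[0,-.1165,.172],.005))
    for y in(-.052,.052): d.append(cyl(B,[-.066,y,0],[-.066,y,.105],.006))
    d.append(box(B,[v[5],0,.006],[.0725,.075,.006]))
    return np.array(d)
if __name__=="__main__":
    Ps=[]
    for cam in("scene","top"):
        im,d=vision.grab_frame(cam); m=np.zeros(d.shape,bool)
        for n in("guard_base","guard","cap","kickstand"):
            r=models.masks_of(cam,n)
            if r and r[0]["p"]>.4: m|=r[0]["mask"]
        P=maskpts(cam,d,m); P=P[(P[:,2]>.006)&(P[:,2]<.35)]; Ps.append(P)
    n=min(map(len,Ps)); P=np.vstack(Ps)
    f=lambda v:np.r_[np.abs(parts(P,v)).min(0)/.004,(v[3]-.44)/.02]
    best=min((least_squares(f,[.57,-.35,y,.44,c,0],loss="cauchy") for y in(.2,.4,.6) for c in(.3,.6,.9)),key=lambda r:r.cost)
    v=best.x; np.save("v.npy",v); print(v.round(4),best.cost, [ (np.abs(parts(p,v)).min(0)<.005).mean().round(2) for p in Ps])
    D=np.abs(parts(P,v)); k=D.argmin(0); print([( (k==j).sum(), np.median(D.min(0)[k==j]).round(4)) for j in range(len(D))])
    for nm,p in(("end",cappt(v,.105,.008)),("toe",gpt(v,[0,-.1005,.172])),("top",gpt(v,[0,0,.223])),("hub",gpt(v,[0,-.079,.08]))): print(nm,p.round(4),proj("scene",p).round(),proj("top",p).round())
E
python3 fit.py
```

```text
[ 0.6006 -0.3237  0.3859  0.4473  0.9574 -0.0121] 573.9342760113778 [np.float64(0.96), np.float64(0.97)]
[(np.int64(437), np.float64(0.0007)), (np.int64(296), np.float64(0.0005)), (np.int64(227), np.float64(0.0015)), (np.int64(1521), np.float64(0.0004)), (np.int64(1054), np.float64(0.0008)), (np.int64(544), np.float64(0.0013)), (np.int64(146), np.float64(0.0012)), (np.int64(209), np.float64(0.0015)), (np.int64(178), np.float64(0.0016)), (np.int64(2495), np.float64(0.0013))]
end [ 0.4782 -0.3735  0.3054] [[267. 142.]] [[360. 247.]]
toe [ 0.5695 -0.4448  0.1851] [[321. 223.]] [[389. 204.]]
top [ 0.5112 -0.36    0.2311] [[290. 174.]] [[349. 232.]]
hub [ 0.5983 -0.4099  0.1021] [[337. 245.]] [[366. 197.]]
```

```bash
cat > plan.py <<'E'
from fit import *
from scipy.spatial.transform import Rotation as Ro
v=np.load("v.npy")
def quat(lean,tilt=0,flip=0):
    # tool z=-gz (tilted so body moves to guard right), tool x=+-gy
    R=Rg(v[2],lean)@Ro.from_rotvec([tilt,0,0]).as_matrix()
    s=-1 if flip else 1
    M=R@np.array([[0,s,0],[s,0,0],[0,0,-1]],float)
    q=Ro.from_matrix(M).as_quat(); return q[[3,0,1,2]]
def capcorner(a,flip,off=0,u=.095,h=.011):
    w=v.copy(); w[4]=a; p=np.array([0,-.054+u*np.cos(a)-(.008+off)*np.sin(a)-h,.215+u*np.sin(a)+(.008+off)*np.cos(a)])
    return gpt(v,p)
def toept(dx,dz=-.012,y=-.103):
    return gpt(v,[0,y,.172])+Rg(v[2],0)@np.array([dx,0,dz])
def hold(lean,back=0,z=.213):
    w=v.copy(); w[3]=lean; return gpt(w,[0,0,z+ctrl.pinch_z+back])
E
python3 - <<'E'
from plan import *
print(get_state()["time"])
for f in(0,1):
    print(f)
    for nm,p,q in[("capabove",capcorner(v[4],f,.05),quat(v[3],0,f)),("capend",capcorner(0,f),quat(v[3],0,f)),("toe0",toept(-.045),quat(0,.35,f)),("toeup",toept(-.045,.06),quat(0,.35,f)),("toe1",toept(.04),quat(0,.35,f)),("h0up",hold(v[3],.09),quat(v[3],0,f)),("h0",hold(v[3]),quat(v[3],0,f)),("h1",hold(0),quat(0,0,f))]:
        s=ctrl.ik(p,q); print(nm,p.round(3),(Ro.from_quat(q[[1,2,3,0]]).as_matrix()[:,2]).round(2),None if s is None else np.round(s,2))
E
```

```text
1.7
0
capabove [ 0.492 -0.43   0.324] [ 0.4   0.16 -0.9 ] [ 1.41  0.52 -0.84  1.47 -0.01  1.08  1.07]
capend [ 0.5   -0.332  0.231] [ 0.4   0.16 -0.9 ] [ 1.36  0.49 -0.86  1.8  -0.01  0.75  0.99]
toe0 [ 0.529 -0.464  0.173] [-0.13  0.32 -0.94] [ 1.01  0.95 -0.7   0.95  0.32  1.67  0.85]
toeup [ 0.529 -0.464  0.245] [-0.13  0.32 -0.94] [ 0.99  0.91 -0.71  0.82  0.31  1.82  0.85]
toe1 [ 0.607 -0.432  0.173] [-0.13  0.32 -0.94] [ 0.87  1.02 -0.7   0.77  0.33  1.75  0.78]
h0up [ 0.487 -0.37   0.286] [ 0.4   0.16 -0.9 ] [ 1.41  0.46 -0.85  1.67 -0.05  0.92  1.06]
h0 [ 0.523 -0.355  0.205] [ 0.4   0.16 -0.9 ] [ 1.33  0.57 -0.86  1.76  0.08  0.73  0.94]
h1 [ 0.601 -0.324  0.224] [ 0.  0. -1.] [ 0.82  0.67 -0.7   1.34  0.43  1.29  0.5 ]
1
capabove [ 0.492 -0.43   0.324] [ 0.4   0.16 -0.9 ] [ 0.94  0.42 -0.04  1.47 -0.45  1.15 -1.69]
capend [ 0.5   -0.332  0.231] [ 0.4   0.16 -0.9 ] [ 0.87  0.39 -0.11  1.81 -0.51  0.82 -1.67]
toe0 [ 0.529 -0.464  0.173] [-0.13  0.32 -0.94] [ 0.73  0.89  0.08  0.95 -0.2   1.63 -1.95]
toeup [ 0.529 -0.464  0.245] [-0.13  0.32 -0.94] [ 0.73  0.86  0.09  0.83 -0.2   1.78 -1.97]
toe1 [ 0.607 -0.432  0.173] [-0.13  0.32 -0.94] [ 0.64  0.97  0.07  0.77 -0.22  1.71 -2.06]
h0up [ 0.487 -0.37   0.286] [ 0.4   0.16 -0.9 ] [ 0.91  0.37 -0.08  1.67 -0.47  0.99 -1.68]
h0 [ 0.523 -0.355  0.205] [ 0.4   0.16 -0.9 ] [ 0.86  0.46 -0.11  1.76 -0.51  0.8  -1.65]
h1 [ 0.601 -0.324  0.224] [ 0. -0. -1.] [ 0.43  0.6   0.05  1.34 -0.03  1.2  -2.27]
```

```bash
python3 - <<'E'
from plan import *
q=quat(v[3])
ctrl.close_gripper(20)
s=get_state(); p=s["tcp_pos"]; ctrl.movel([p[0],p[1],p[2]+.12],max_speed=.25)
ctrl.movep(capcorner(v[4],0,.05),q)
print(get_state()["time"],get_state()["contact_force"])
f0=np.array(get_state()["contact_force"])
def F(): return np.array(get_state()["contact_force"])-f0
for a,o in[(.9574,.01),(.8,0),(.6,0),(.4,0),(.2,0),(.08,0),(.03,0)]:
    ctrl.movel(capcorner(a,0,o),q,max_speed=.1); print(a,F().round(1))
gz=Rg(v[2],v[3])[:,2]
p=capcorner(0.03,0)
for k in range(10):
    p=p-gz*.0015; ctrl.movel(p,q,max_speed=.03); f=F(); print(k,f.round(1))
    if f@gz>10: break
ctrl.pause(.25)
s=get_state();print(s["time"],np.array(s["tcp_pos"]),p,s["width"])
im,d=vision.grab_frame("scene"); cv2.imwrite("pics/s2.png",cv2.resize(im[130:310,200:440],(720,540)))
E
```

```text
4.4583 [ 0.29494933 -0.51475785 -0.34471339]
0.9574 [-1.2  0.1  0.2]
0.8 [-0.8  1.4  1. ]
0.6 [0.6 0.  0.6]
0.4 [ 0.6  0.7 -0.1]
0.2 [-0.1  0.8  0.6]
0.08 [-1.5  0.7  0.5]
0.03 [-0.8 -0.   0.1]
0 [-0.1 -0.1  0.1]
1 [-5.   1.8  7.8]
2 [-12.3   2.8  19.8]
7.95 [ 0.5005848  -0.33245683  0.23136967] [ 0.50070169 -0.33219814  0.22957206] -3.335979707335479e-05
```

View pics/s2.png

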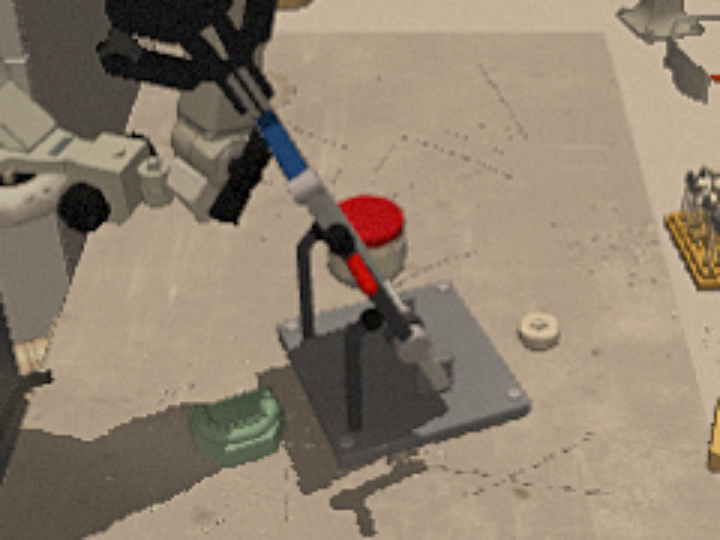

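```bash
python3 - <<'E'
from plan import *
q=quat(0,.35); gz=Rg(v[2],v[3])[:,2]
ctrl.movel(capcorner(0,0)+gz*.09,max_speed=.2)
ctrl.movep(toept(-.05,.10),q)
ctrl.movel(toept(-.05),q,max_speed=.15)
f0=np.array(get_state()["contact_force"]); print(get_state()["time"])
for dx in np.arange(-.04,.051,.01):
    ctrl.movel(toept(dx),q,max_speed=.06); print(dx.round(3),(np.array(get_state()["contact_force"])-f0).round(1))
ctrl.pause(.5)
im,d=vision.grab_frame("scene"); cv2.imwrite("pics/s3.png",cv2.resize(im[130:310,200:440],(720,540)))
print(get_state()["time"])
E
```

```text
10.425
-0.04 [-0.2 -0.4  0.1]
-0.03 [-0.7 -0.4  0. ]
-0.02 [-1.  -1.   0.8]
-0.01 [ 0.7 -0.2  0. ]
0.0 [-0.1 -0.8  0.1]
0.01 [-1.  -0.5  0.6]
0.02 [-1.4 -1.  -0.1]
0.03 [ 0.  -0.5  0.9]
0.04 [-1.7 -1.2 -0.3]
0.05 [-1.3 -1.4 -0.4]
14.1417
```

View pics/s3.png

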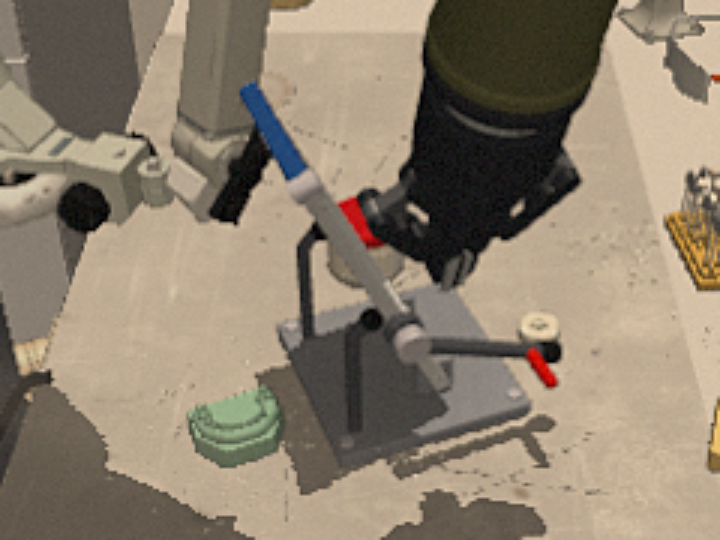

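```bash
python3 - <<'E'
from plan import *
ctrl.movel(toept(.05,.16),max_speed=.2)
q=quat(v[3])
im,d=vision.grab_frame("scene")
w=v.copy(); h=gpt(v,[0,-.1005,.08])
for k in(2.2,2.4):
    p=h+Rg(v[2],0)@np.array([np.sin(k-v[3]),0,np.cos(k-v[3])])*.092; print(k,proj("scene",p).round(1))
c=(im[:,:,2]>150)&(im[:,:,1]<80)&(im[:,:,0]<80); c[:235]=0; c[:,400:]=0; r,cc=np.nonzero(c); print("red",cc.mean(),r.mean(),len(r))
m=models.masks_of("scene","cap")[0]; P=maskpts("scene",d,m["mask"]); P=P[P[:,2]>.2]
f=lambda a:np.abs(parts(P,np.r_[v[:4],a,v[5]])[4])/.004
print("cap",m["p"],least_squares(f,[.05],loss="cauchy").x)
ctrl.ungrasp()
ctrl.movep(hold(v[3],.10),q)
ctrl.movel(hold(v[3],.0),q,max_speed=.12)
f0=np.array(get_state()["contact_force"])
ctrl.close_gripper(30)
s=get_state(); print(s["time"],s["width"],s["gripper_force"],np.array(s["contact_force"])-f0)
im,d=vision.grab_frame("scene"); cv2.imwrite("pics/s4.png",cv2.resize(im[130:310,200:440],(720,540)))
E
```

```text
Traceback (most recent call last):
station.Unreachable: the arm cannot follow that straight line within its joint ranges
```

```bash
sed -i 's/^$//' plan.py; python3 - <<'E'
from plan import *
ctrl.movel(toept(-.04,.0),max_speed=.2)
ctrl.movel(toept(-.05,.10),max_speed=.2)
q=quat(v[3])
im,d=vision.grab_frame("scene")
w=v.copy(); h=gpt(v,[0,-.1005,.08])
for k in(2.2,2.4):
    p=h+Rg(v[2],0)@np.array([np.sin(k-v[3]),0,np.cos(k-v[3])])*.092; print(k,proj("scene",p).round(1))
c=(im[:,:,2]>150)&(im[:,:,1]<80)&(im[:,:,0]<80); c[:235]=0; c[:,400:]=0; r,cc=np.nonzero(c); print("red",cc.mean(),r.mean(),len(r))
m=models.masks_of("scene","cap")
if m:
    m=m[0]; P=maskpts("scene",d,m["mask"]); P=P[P[:,2]>.2]
    f=lambda a:np.abs(parts(P,np.r_[v[:4],a,v[5]])[4])/.004
    print("cap",m["p"],least_squares(f,[.05],loss="cauchy").x)
ctrl.ungrasp()
ctrl.movep(hold(v[3],.10),q)
ctrl.movel(hold(v[3],.0),q,max_speed=.12)
f0=np.array(get_state()["contact_force"])
ctrl.close_gripper(30)
s=get_state(); print(s["time"],s["width"],s["gripper_force"],np.array(s["contact_force"])-f0)
im,d=vision.grab_frame("scene"); cv2.imwrite("pics/s4.png",cv2.resize(im[130:310,200:440],(720,540)))
E
```

```text
2.2 [[383.7 246.2]]
2.4 [[380.8 253.4]]
red 380.0975609756098 251.6341463414634 41
18.8167 0.013480254396504155 33.267842531204224 [-3.06155217 -0.51888528  2.05840032]
```

View pics/s4.png

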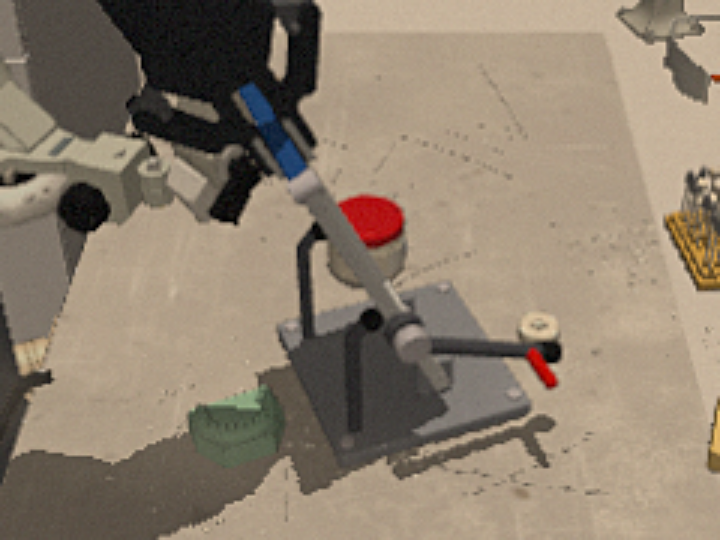

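```bash
python3 - <<'E'
from plan import *
f0=np.array(get_state()["contact_force"])
for l in np.linspace(v[3],0,10)[1:]:
    ctrl.movel(hold(l),quat(l),max_speed=.06); print(l.round(2),(np.array(get_state()["contact_force"])-f0).round(1))
ctrl.pause(.6)
s=get_state(); print(s["time"],s["width"],s["gripper_force"],np.array(s["tcp_pos"])-hold(0))
Ps=[]
for cam in("scene","top"):
    im,d=vision.grab_frame(cam)
    if cam=="scene": cv2.imwrite("pics/s5.png",cv2.resize(im[130:310,200:440],(720,540)))
    m=models.masks_of(cam,"guard")
    if m: P=maskpts(cam,d,m[0]["mask"]); Ps.append(P[P[:,2]>.03])
P=np.vstack(Ps); f=lambda a:np.abs(parts(P,np.r_[v[:3],a[0],0,v[5]])[[0,1,2,3,4]]).min(0)/.004
print("lean",least_squares(f,[0.03],loss="cauchy").x,len(P))
E
```

```text
0.4 [-1.5  0.3  1.8]
0.35 [-2.5  0.7  2.5]
0.3 [-1.8 -0.1  3.2]
0.25 [-1.3 -1.3  2.4]
0.2 [-0.1  0.4  2.1]
0.15 [-0.4 -0.3  0.5]
0.1 [ 1.3 -1.4  1.3]
0.05 [ 1.6 -0.6  0.3]
0.0 [ 1.4 -1.8 -0.4]
22.2417 0.013699515764439799 32.58693516254425 [-0.00033732 -0.00043387 -0.00038008]
lean [0.01684741] 2646
```

View pics/s5.png

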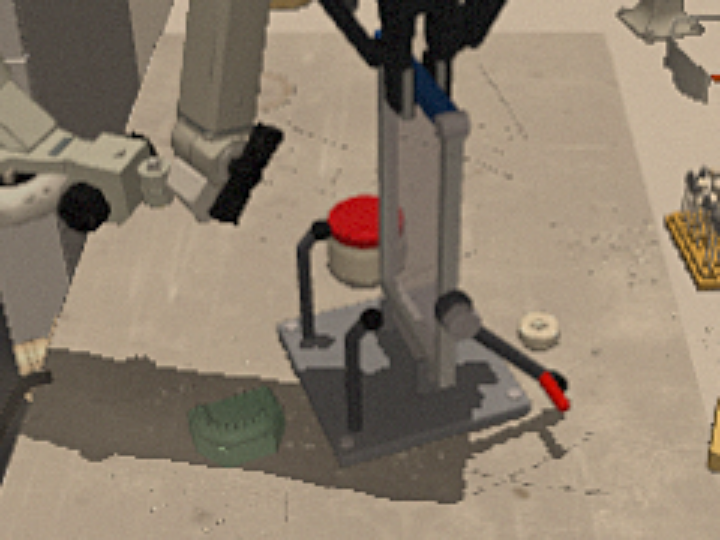

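The guard stands upright in the gripper. The cap is shut, the kickstand is out and the bystanders are where they started.

```bash
python3 -c "
from station import ticket
print(ticket.close_job())"
```

```text
the job is handed in; nothing more can be done
None
```

I shut the cap rail, flipped the kickstand fully out, and handed the job in with the gripper holding the guard upright (about 0.02 rad off vertical, 22 s in) and no bystander disturbed; no verdict was returned.

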